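# Clamp the clay model and hold the sprung pointer at the mark

## Robot

A 6-joint arm with a two-finger parallel gripper is mounted at the origin on the work surface. World frame = base frame: x ahead of the robot, y to its left, z up, the work surface at z = 0. Lengths are in mm, angles in rad, forces in N, time in s.
With the tool pointing down it reaches from about 350 to 850 mm from the base axis. Payload 8.1 kg.
Tool frame: the origin (TCP) lies on the centre line of the jaws, within the pads' length; the fingertips stand env.tip_extent ahead of it and the grasp point (between the pads) lies 5 mm behind it (env.tip_extent is the distance from the TCP to the fingertips, in mm); z points along the fingers, y is the line along which they close (so a half turn about z gives the same grasp; the last joint's range is limited). The gripper opens to 93 mm and grips with 3 to 60 N. Pads are 15 mm wide; open, the fingers measure 128 mm over their backs; the gripper's body (75 mm by 188 mm) begins 65 mm behind the grasp point.
Start: joints at [-1.374, 0.13, 1.488, -0, 1.523, -0.085], TCP at [166.871, -576.333, 232.635] pointing down, gripper open.
Joint ranges: [-2.96, 2.96], [-0.89, 2.26], [0.02, 2.5], [-1.34, 4.48], [0, 2.73], [-2.66, 2.66]. Speed limits (rad/s): [2.39, 2.39, 2.79, 3.14, 3.14, 3.14].

## Interface

Orientations are given as a rotation vector (axis times angle).
In Python, from workcell import env gives the robot as it stands. The module is installed in compiled form; this text tells all that it offers.
- The arm moves only by the tool drive_tool, never from a script. Its argument "steps" is a list of rows, each a list of 3 entries, a list of its own where there are three numbers: the shift along the tool's x, y, z in m, then the turn about the tool's z in degrees, then the finger opening in m, from 0 to 0.093. A call has 1 to 10 rows; each row shifts and turns the commanded pose from where the row before left it, along the tool's axes as they then stand; what a row does not reach is not made up. A row lasts 1/10 s, in which the tool goes at most 50 mm and 8.59 degrees, less where a joint would pass 70% of its speed; a pose out of reach is approached as far as the arm can. A call with a gripper value outside its range is refused whole. The fingers move at their own pace and stop on an object; the grip force is fixed at half the most. Time passes only in rows, so rows that do not move let the fingers close. It gives the time, the measured TCP pose, the force, the opening and the grip force at its end, in the units of the state.
- env.get_state(): the state, without advancing time (a new reading comes with each control period).
- env.get_image(name): name is "side" or "top"; returns a dict with "pixels" (480x640x3 uint8, red, green, blue), "depth" (480x640 float32, mm along the optical axis (not along the pixel's ray), 0 where there is no reading), "fovy" (degrees; the focal length in pixels is half the picture's height over the tangent of half this angle, whatever the lens; pixels are square), "cx", "cy" (the principal point, pixels), "dist_coeffs" ([k1, k2, p1, p2, k3] as OpenCV has them; the pictures are not rectified), "R" (3x3) and "t" (3): a world point X has camera coordinates R X + t. Camera axes: x right, y down, z forward; pixel columns grow to the right and rows downward; lengths in mm; the calibration is good to about 2 mm. A picture is of the moment at which its call begins.
- env.close_job(): hands the job in; it is judged then, once.
The state is a dict: "t": time; "joints": joint angles; "qvel": joint speeds; "joint_torque": joint torques, N m; "ee_pos": TCP position; "tcp_rot": TCP orientation; "ft_force": force on the tool from outside, world axes, zero at the start; "torque": the same for the moment, N m; "opening": finger opening in mm; "grip_force": force on a finger pad.
Only numpy, scipy, OpenCV 4.12 (cv2) and the standard library are available. Lean on these libraries where they do the work, as an engineer would, in place of code of your own. Each camera call takes 0.05 s, during which the arm holds its last target. There are 200 camera calls.

## Task

The clay car has just been loaded in the marking jig: swing the jig's raised clamp arm fully down onto the end of the car's board, and then draw the sprung pointer rod out of its barrel by its upright grip until the pointer's tip stands level with the upright fin of the rider on the rule. Finish while still gripping and holding the rod steady there (it springs back if let go), and leave the clamp down and the car, the rider and everything else where they are.

Things in the scene. Friction and masses are not known exactly. Their poses are not given: they have to be found in the camera images.
- jig: marking jig, fixed; aluminium plate 270 (x) x 410 (y) x 12 mm, its centre at x 10, y -40 mm of this frame. Origin on the table surface, z up; x points from the rod's barrel to the rule, y is the way the rod is drawn out ('jig' offsets are in this frame, mm). Barrel: 30 mm thick, axis at x -80, z 85, from y -230 to its mouth at y -85
- clamp_hinge (a point): fixed point on the clamp's hinge axis, at jig (30, -165, 46); the axis is level, along jig x. It lies in the middle of the arm's width and thickness. A fork stand round it is 44 mm wide and 60 mm high, from jig y -187 to -157
- clamp (a joint): clamp arm angle, rad: 0 = fully down (level, pointing along jig +y, its pad on the board), growing as the arm rises towards upright; starts at 0.8 to 1.25, stops at 0 and 1.45. Stiff: it stays where left and takes about 0.18 N m to turn, 2 to 3 N near its end, pushed square on its upper face (which looks to jig -y when raised)
- clamp_end (a point): point on the arm's upper face above its pad, 84 mm from the hinge along the arm, 6 mm off its mid-plane. The arm is a steel bar 22 mm wide, 12 thick, ending 96 mm from the hinge; its rubber pad, 18 mm in diameter, reaches 25.5 mm below the mid-plane. Down, the upper face is 52 mm above the table and the car begins 21 mm beyond this point in jig y
- rod_travel (a joint): how far the pointer rod is drawn out, m: 0 = home (where it starts), grows along jig +y, up to 0.12. Inner spring pulls it home with 4 N at 0, rising by 0.5 N per 10 mm; it returns when let go
- rod: pointer rod with a black upright grip on its end: a block 26 (jig x) x 22 (jig y) x 60 mm high, from 5 to 65 mm above this origin. Origin on the rod's axis under the grip, at jig (-80, -30 + travel, 85), axes as the jig's. The 12 mm rod runs along -y into the barrel, whose mouth (34 mm across) is 44 mm from the grip's back when home; the pointer bar leaves along +x
- grip_center (a point): point on the upright grip's axis 43 mm above the rod's axis (128 mm above the table): a good height to pinch it from above, across either pair of faces; the block's top is 22 mm higher
- pointer (a point): tip of the pointer: the end of a thin dark bar that reaches 185 mm from the rod's axis along jig +x, over the car; it moves with the rod, 85 mm above the table
- mark (a point): point on the rider's upright fin (3 mm thick in jig y, 12 mm wide, 32 mm high), on its mid-plane, on the face towards the pointer, level with its tip and 9 mm beyond it in jig x; axes as the jig's. Pointer and fin are level when both have the same jig y, 50 to 105 mm of rod travel from home
- rider (a joint): place of the rider along the rule, m: it equals the rod travel at which pointer and fin are level. The rider is a dark block 34 x 24 x 18 mm carrying the fin, stiff (4 N), and is to be left alone
- model: loaded clay car, 190 mm long (jig y) and 80 mm wide, about 50 mm high, stuck on a plywood board 100 x 240 x 8 mm that lies loose in the nest on the jig plate, about 0.75 kg; origin under the board's centre, at jig (30, 20, 12) mm. Its roof is up to 65 mm above the table
- offcut: small lump of clay, 30 x 24 x 14 mm, lying on the jig plate; bystander; origin under its middle
- pencil: square wooden pencil, 130 x 8 x 8 mm, lying on the jig plate near the rod; bystander; origin under its middle
- loop_tool: clay loop tool with wooden handle, 185 mm long, on the table; bystander
- scraper: flat scraper with a handle, lying on the table; bystander
- billet: block of clay, 150 x 60 x 55 mm, on the table; bystander; origin under its middle
- small_model: small clay car on a 75 x 160 mm board, on the table; bystander; origin under its middle
- tape: cardboard tape roll, 90 mm across, 24 mm high, on the table; bystander; origin under its middle

How it is judged:
By the outcome, as a careful person would: the job done as asked, in the order asked, and still so for the second after the job is handed in, while the arm keeps its last pose, push and grip.
It also fails if it takes over 51 s, if anything falls off the work surface, if the arm or the gripper's body presses on something with over 40 N, if the wrist force passes 120 N, or if a joint passes its speed limit or range.

## Working session

There is one attempt and no reset: what is moved stays moved. The work goes in short steps, Python scripts to look and compute and a tool call to move; the robot and the scene stay as the last step left them, time stands still between calls to the robot, and variables do not carry over. Pictures are saved under pics/ and viewed, at most 10 in all, crops included, and the job is handed in when it is done.

Besides the shell and the picture viewer there is one more tool, called after ">>>" as a command line: name --argument value ..., lists and objects as JSON in quotes. drive_tool: Moves the arm, as the interface text tells. Its arguments: {"type":"object","properties":{"steps":{"type":"array"}},"required":["steps"]}

```bash
mkdir -p pics; cat > h.py <<'E'
import numpy as np, cv2, pickle
from workcell import env
def snap(n,tag):
    d=env.get_image(n); pickle.dump(d,open(f'{tag}.pkl','wb')); cv2.imwrite(f'pics/{tag}.png',d['pixels'][:,:,::-1]); return d
def load(tag): return pickle.load(open(f'{tag}.pkl','rb'))
def K(d):
    f=240/np.tan(np.radians(d['fovy'])/2); return np.array([[f,0,d['cx']],[0,f,d['cy']],[0,0,1.]])
def ray(d,u,v):
    n=cv2.undistortPoints(np.array([[[u,v]]],float),K(d),np.array(d['dist_coeffs'],float)).ravel()
    R=np.array(d['R']);t=np.array(d['t']); return -R.T@t, R.T@np.array([n[0],n[1],1])
def atz(d,u,v,z):
    c,r=ray(d,u,v); return c+r*(z-c[2])/r[2]
def dep(d,u,v):
    c,r=ray(d,u,v); return c+r*d['depth'][int(round(v)),int(round(u))]
def proj(d,P):
    R=np.array(d['R'],float);t=np.array(d['t'],float)
    return cv2.projectPoints(np.array(P,float).reshape(-1,3),cv2.Rodrigues(R)[0],t,K(d),np.array(d['dist_coeffs'],float))[0].reshape(-1,2)
E
python3 - <<'E'
from h import *
for n in('top','side'):
    d=snap(n,n+'0'); print(n,d['fovy'],-np.array(d['R']).T@d['t'],np.array(d['R']).round(2).tolist())
s=env.get_state(); print(s, env.tip_extent)
E
```

```text
top 56.26257599801739 [ 399.87563241  -24.37540241 1413.76194264] [[-0.01, -1.0, 0.01], [-0.99, 0.01, -0.1], [0.1, -0.01, -0.99]]
side 44.0016606648376 [-279.09941688  935.1279153   979.51571259] [[-0.78, -0.63, -0.02], [-0.35, 0.46, -0.82], [0.52, -0.63, -0.58]]
{'t': 0.1, 'joints': array([-1.37439087e+00,  1.31052770e-01,  1.48916988e+00, -1.47491543e-05,
        1.52297836e+00, -8.54186272e-02]), 'qvel': array([-9.34581317e-05, -2.25616379e-03, -2.29471167e-03,  1.14998112e-04,
       -5.56628576e-04,  1.30024346e-04]), 'joint_torque': array([ 2.34291721e-03, -5.61343575e+01, -4.93092942e+01,  7.73277995e-02,
        2.92404281e-02, -8.34002981e-05]), 'ee_pos': array([ 166.77634052, -575.85499558,  231.71222656]), 'tcp_rot': array([-3.10886487e+00, -4.41000356e-01,  1.63147598e-04]), 'ft_force': array([-0.71280942, -0.52512742, -0.2994535 ]), 'torque': array([-0.00869528, -0.04516237, -0.01629223]), 'grip_force': 0.0, 'opening': 92.7558724298637} 14.0
```

View pics/top0.png

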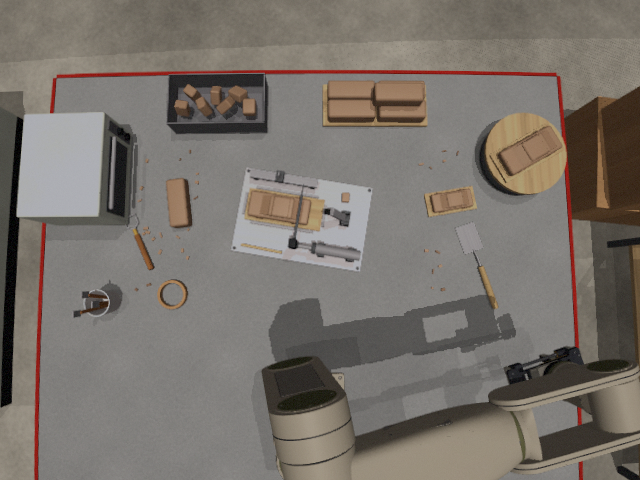

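View pics/side0.png

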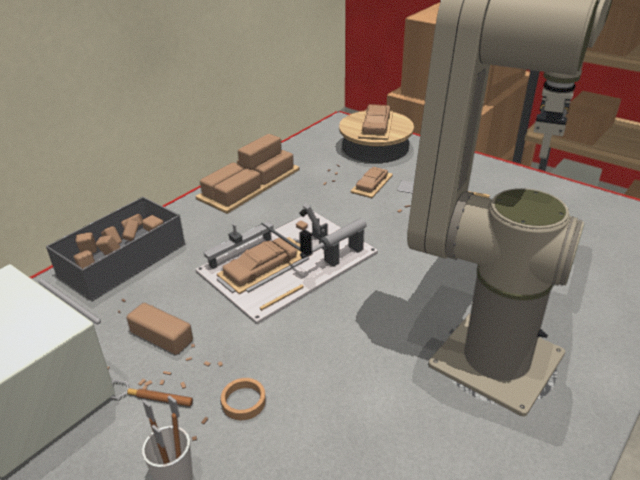

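```bash
python3 - <<'E'
from h import *
for t,(x0,y0,x1,y1) in {'top0':(222,160,382,280),'side0':(190,195,390,325)}.items():
    im=cv2.imread(f'pics/{t}.png')[y0:y1,x0:x1]
    s=5 if t=='top0' else 4
    cv2.imwrite(f'pics/{t}c.png',cv2.resize(im,None,fx=s,fy=s,interpolation=cv2.INTER_CUBIC))
E
```

```text
(no output)
```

View pics/top0c.png

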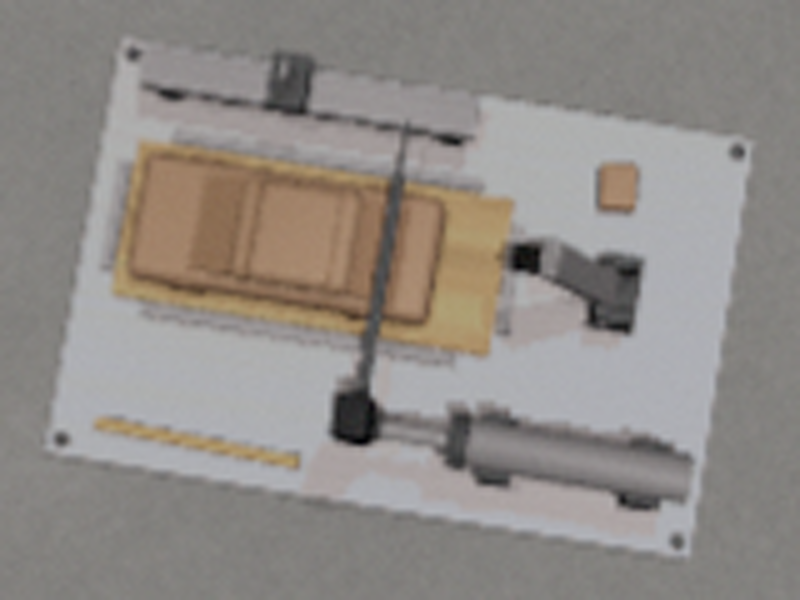

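View pics/side0c.png

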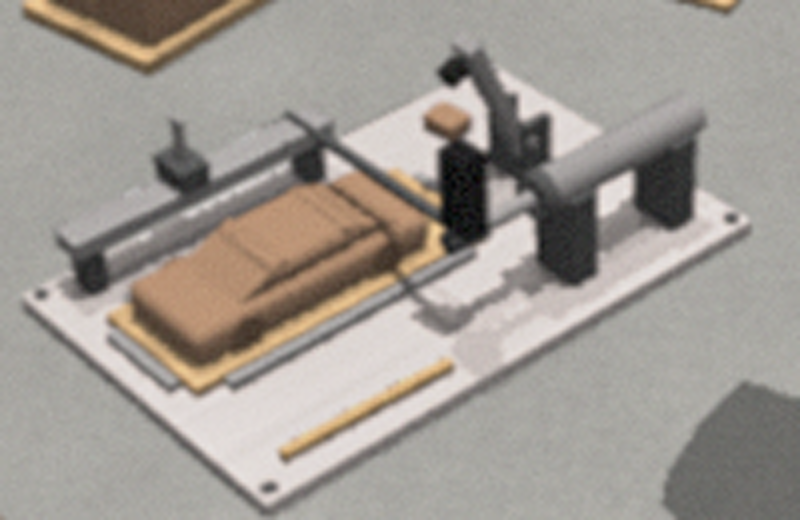

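```bash
cat >> h.py <<'E'
def fit():
    from scipy.optimize import least_squares
    T,S=load('top0'),load('side0')
    ct=lambda a:(np.array(a)+.5)/5-.5+[222,160]; cs=lambda a:(np.array(a)+.5)/4-.5+[190,195]
    J=np.array([[145,165,12],[145,-245,12],[-125,-245,12],[-125,165,12.]])
    pt=ct([(122,40),(752,143),(690,556),(47,456)]); ps=cs([(22,297),(750,222),(268,512)])
    tr=lambda p,X:np.c_[X[:,:2]@np.array([[np.cos(p[2]),-np.sin(p[2])],[np.sin(p[2]),np.cos(p[2])]]).T+p[:2],X[:,2]]
    f=lambda p:np.r_[(proj(T,tr(p,J))-pt).ravel(),(proj(S,tr(p,J[[0,2,3]]))-ps).ravel()]
    r=least_squares(f,[500,0,0]); return r.x,r.fun,ct,cs
class Jig:
    def __init__(s,p): s.o=np.array([p[0],p[1],0]);c,n=np.cos(p[2]),np.sin(p[2]);s.R=np.array([[c,-n,0],[n,c,0],[0,0,1]])
    def w(s,X): return s.R@np.array(X,float)+s.o
    def j(s,X): return s.R.T@(np.array(X)-s.o)
def atx(J,d,u,v,x):
    c,r=ray(d,u,v); c=J.j(c); r=J.R.T@r; return c+r*(x-c[0])/r[0]
E
python3 - <<'E'
from h import *
p,res,ct,cs=fit(); print(p,res.round(2)); J=Jig(p); np.save('jig.npy',p)
T,S=load('top0'),load('side0')
for a in [(177,122),(182,150)]: print('fin side',atx(J,S,*cs(a),120))
for a in [(289,58),(293,104)]: print('fin top',J.j(atz(T,*ct(a),85)))
for a in [(290,113)]: print('ptr side',atx(J,S,*cs(a),105))
print('ptr top',J.j(atz(T,*ct((407,124)),85)))
print('grip top', J.j(atz(T,*ct((355,414)),150)), 'side',atx(J,S,*cs((463,148)),-80))
for a in [(465,42),(500,110),(480,50),(458,70)]: print('clamp side',atx(J,S,*cs(a),30))
for a in [(527,257)]: print('clamp dep',J.j(dep(T,*ct(a))))
for n,q in dict(grip=(-80,-30,128),hinge=(30,-165,46)).items(): print(n,J.w(q),np.hypot(*J.w(q)[:2]))
E
```

```text
[ 5.80542590e+02  5.95104529e+01 -1.68624999e-01] [-1.14 -0.69 -0.14 -0.97 -0.44  0.6  -1.43 -0.41  0.23 -0.1   1.61 -0.62
  0.64 -1.18]
fin side [120.          48.14660409 108.08019282]
fin side [120.          47.02463528  85.22054147]
fin top [132.50895596  45.04840118  85.        ]
fin top [104.98792194  37.86067199  85.        ]
ptr side [105.         -30.62526713  85.77983121]
ptr top [103.90611997 -31.93421807  85.        ]
grip top [-78.09420513 -34.08573313 150.        ] side [-80.         -28.06691622 152.74102786]
clamp side [  30.         -123.36151907  136.20740019]
clamp side [  30.         -151.9263491    68.62618501]
clamp side [  30.         -136.01533473  124.33862121]
clamp side [  30.         -116.40461035  117.25706665]
clamp dep [  29.66679146 -115.87997799  124.61326969]
grip [496.64246295  43.3621199  128.        ] 498.5318539958901
hinge [ 582.42562732 -108.18407342   46.        ] 592.3878839932652
```

>>> drive_tool --steps '[[[0,0,0],6.45,0.0],[[0,0,0],6.45,0.0],[[0,0,0],6.45,0.0],[[0,0,0],6.45,0.0],[[0,0,0],0,0.0]]'

```text
t: 0.6
ee_pos: [166.8, -576.0, 232.0]
tcp_rot: [-3.129, 0.267, 0.0]
ft_force: [0.2, 1.0, -0.0]
opening: 57.5
grip_force: 0.0
```

```bash
cat >> h.py <<'E'
def st():
    J=Jig(np.load('jig.npy')); s=env.get_state(); R=cv2.Rodrigues(np.array(s['tcp_rot']))[0]
    Rj=J.R.T@R
    print('t',round(s['t'],2),'jig tcp',J.j(s['ee_pos']).round(1),'yaw err deg',np.degrees(np.arctan2(Rj[1,0],Rj[0,0])).round(2),'z',Rj[:,2].round(3),'F',(J.R.T@s['ft_force']).round(1),'open',round(s['opening'],1),'grip',round(s['grip_force'],1))
    return J,s,R
E
python3 -c "
from h import *
J,s,R=st(); print(R.T@(J.w([30,-170,175])-s['ee_pos']))"
```

```text
t 0.6 jig tcp [-301.2 -696.   232. ] yaw err deg -0.1 z [-0.     0.001 -1.   ] F [ 0.   1.1 -0. ] open 57.5 grip 0.0
[ 330.3360981  -526.45734765   57.43799564]
```

>>> drive_tool --steps '[[[0.024,-0.038,0],0,0],[[0.024,-0.038,0],0,0],[[0.024,-0.038,0],0,0],[[0.024,-0.038,0],0,0],[[0.024,-0.038,0],0,0],[[0.024,-0.038,0],0,0],[[0.024,-0.038,0],0,0],[[0.024,-0.038,0],0,0],[[0.024,-0.038,0],0,0],[[0.024,-0.038,0],0,0]]'

```text
t: 1.6
ee_pos: [468.1, -240.3, 232.6]
tcp_rot: [3.131, -0.258, 0.0]
ft_force: [1.4, -0.4, -0.3]
opening: 0.6
grip_force: 0.0
```

>>> drive_tool --steps '[[[0.024,-0.038,0],0,0],[[0.024,-0.038,0],0,0],[[0.024,-0.036,0],0,0],[[0.018,-0.034,0],0,0],[[0,0,0],0,0],[[0,0,0],0,0]]'

```text
t: 2.2
ee_pos: [580.4, -112.4, 232.1]
tcp_rot: [3.131, -0.257, -0.002]
ft_force: [0.5, -0.3, 0.4]
opening: 0.2
grip_force: 0.0
```

```bash
python3 -c "
from h import *
J,s,R=st(); print(R.T@(J.w([30,-165,141])-s['ee_pos']))"
```

```text
t 2.2 jig tcp [  28.7 -169.5  232.1] yaw err deg 0.27 z [-0.001 -0.    -1.   ] F [ 0.5 -0.2  0.4] open 0.2 grip 0.0
[ 1.38605627 -4.50760722 91.06021157]
```

>>> drive_tool --steps '[[[0.001,0,0.03],0,0],[[0,0,0.03],0,0],[[0,0,0.03],0,0],[[0,0,0],0,0],[[0,0,0],0,0]]'

```text
t: 2.7
ee_pos: [580.5, -114.2, 142.8]
tcp_rot: [-3.13, 0.265, 0.002]
ft_force: [-0.1, -1.5, 0.6]
opening: 0.4
grip_force: 0.0
```

```bash
python3 -c "
from h import *
st(); d=snap('side','s1'); snap('top','t1')
cv2.imwrite('pics/s1c.png',cv2.resize(cv2.imread('pics/s1.png')[150:300,200:400],None,fx=4,fy=4,interpolation=cv2.INTER_CUBIC))"
```

```text
t 2.7 jig tcp [  29.1 -171.3  142.8] yaw err deg -0.02 z [-0.001 -0.    -1.   ] F [ 0.2 -1.5  0.6] open 0.4 grip 0.0
```

View pics/s1c.png

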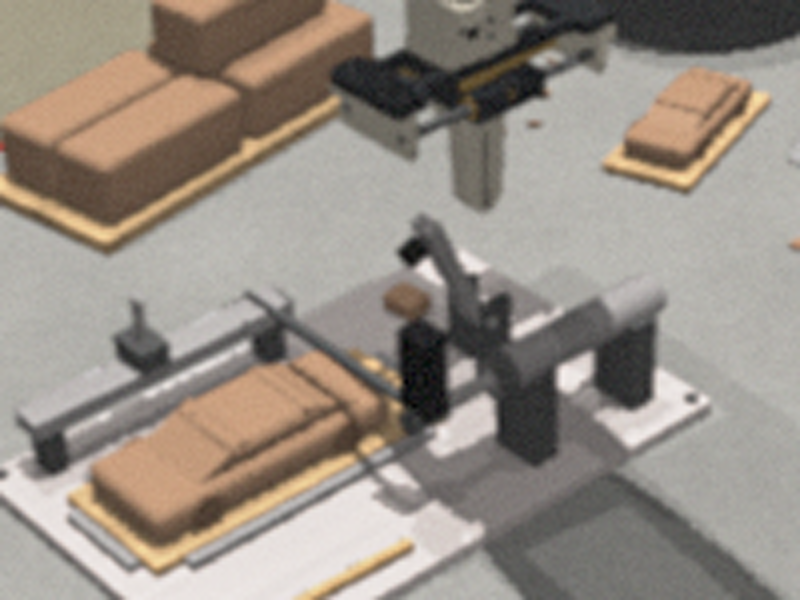

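>>> drive_tool --steps '[[[0,-0.012,0.001],0,0],[[0,-0.011,0.001],0,0],[[0,-0.006,0.003],0,0],[[0,-0.006,0.003],0,0],[[0,-0.0055,0.004],0,0],[[0,-0.0055,0.004],0,0],[[0,-0.005,0.0045],0,0],[[0,-0.0045,0.0045],0,0]]'

```text
t: 3.6
ee_pos: [590.6, -58.1, 117.0]
tcp_rot: [-3.13, 0.264, 0.001]
ft_force: [0.3, -0.4, 2.1]
opening: 0.6
grip_force: 1.0
```

```bash
python3 -c "
from h import *
st()"
```

```text
t 3.6 jig tcp [  29.7 -114.3  117. ] yaw err deg 0.01 z [-0.  0. -1.] F [ 0.4 -0.3  2.1] open 0.6 grip 1.0
```

>>> drive_tool --steps '[[[0,-0.004,0.005],0,0],[[0,-0.003,0.005],0,0],[[0,-0.003,0.005],0,0],[[0,-0.0025,0.005],0,0],[[0,-0.002,0.005],0,0],[[0,-0.002,0.005],0,0],[[0,-0.0015,0.005],0,0],[[0,-0.001,0.005],0,0],[[0,0,0.005],0,0],[[0,0,0.004],0,0]]'

```text
t: 4.6
ee_pos: [593.8, -39.8, 68.1]
tcp_rot: [-3.13, 0.264, 0.0]
ft_force: [-0.3, 1.9, 2.1]
opening: 0.6
grip_force: 1.0
```

```bash
python3 -c "
from h import *
st()"
```

```text
t 4.6 jig tcp [ 29.7 -95.7  68.1] yaw err deg 0.01 z [-0.  0. -1.] F [-0.6  1.8  2.1] open 0.6 grip 1.0
```

Near level; now press gently until the force rises.

>>> drive_tool --steps '[[[0,0,0.001],0,0],[[0,0,0.001],0,0],[[0,0,0.001],0,0],[[0,0,0],0,0]]'

```text
t: 5.0
ee_pos: [593.7, -39.9, 66.2]
tcp_rot: [3.13, -0.264, -0.001]
ft_force: [-2.9, 1.8, 6.1]
opening: 0.5
grip_force: 3.2
```

>>> drive_tool --steps '[[[0,0,0.001],0,0],[[0,0,0.001],0,0],[[0,0,0],0,0]]'

```text
t: 5.3
ee_pos: [593.9, -39.9, 66.0]
tcp_rot: [3.13, -0.264, -0.0]
ft_force: [-10.5, 2.8, 20.6]
opening: 0.3
grip_force: 10.0
```

>>> drive_tool --steps '[[[0,0,-0.005],0,0],[[0,0,-0.03],0,0],[[0,0,-0.045],0,0],[[0,0,-0.045],0,0.05],[[0,0,0],0,0.05],[[-0.03,-0.018,0],0,0.05],[[-0.04,-0.024,0],0,0.05],[[-0.04,-0.024,0],0,0.05],[[0,0,0],0,0.05],[[0,0,0],0,0.05]]'

```text
t: 6.3
ee_pos: [496.1, 44.0, 188.4]
tcp_rot: [3.13, -0.262, 0.001]
ft_force: [-0.1, 0.0, 0.0]
opening: 48.8
grip_force: 0.0
```

```bash
python3 -c "
from h import *
J,s,R=st(); print(R.T@(J.w([-80,-30,123])-s['ee_pos'])); snap('side','s2'); snap('top','t2')
a=cv2.imread('pics/s2.png')[170:295,200:360]; b=cv2.imread('pics/t2.png')[160:280,222:382]
cv2.imwrite('pics/s2c.png',cv2.resize(a,None,fx=5,fy=4.8,interpolation=cv2.INTER_CUBIC))"
```

```text
t 6.3 jig tcp [-80.7 -29.5 188.4] yaw err deg 0.09 z [ 0.001 -0.    -1.   ] F [-0.1  0.   0. ] open 48.8 grip 0.0
[ 0.64804646  0.51619293 65.42509023]
```

View pics/s2c.png

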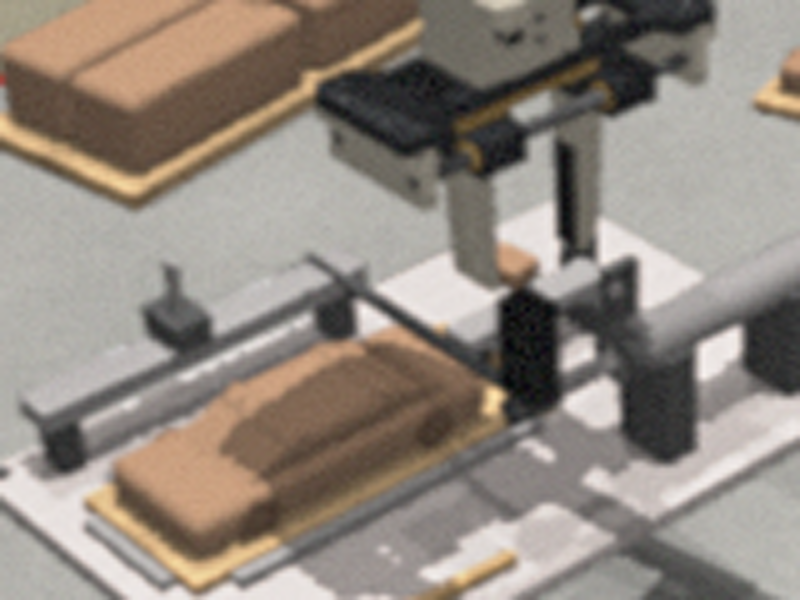

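The clamp is level (bar around 590,280) and the open fingers straddle the grip (525,300). Next I descend and close.

>>> drive_tool --steps '[[[0,0,0.025],0,0.05],[[0,0,0.025],0,0.05],[[0,0,0.015],0,0.05],[[0,0,0],0,0.05],[[0,0,0],0,0.01],[[0,0,0],0,0.01],[[0,0,0],0,0.01],[[0,0,0],0,0.01],[[0,0,0],0,0.01]]'

```text
t: 7.3
ee_pos: [497.2, 43.2, 124.7]
tcp_rot: [3.13, -0.264, 0.003]
ft_force: [-0.6, -4.0, 4.7]
opening: 21.8
grip_force: 30.0
```

```bash
python3 -c "
from h import *
st()"
```

```text
t 7.3 jig tcp [-79.5 -30.1 124.7] yaw err deg 0.01 z [ 0.002 -0.001 -1.   ] F [ 0.1 -4.   4.7] open 21.8 grip 30.0
```

>>> drive_tool --steps '[[[0,-0.01,0],0,0.01],[[0,-0.01,0],0,0.01],[[0,-0.01,0],0,0.01],[[0,-0.01,0],0,0.01],[[0,-0.01,0],0,0.01],[[0,-0.01,0],0,0.01],[[0,-0.008,0],0,0.01],[[0,0,0],0,0.01],[[0,0,0],0,0.01]]'

```text
t: 8.2
ee_pos: [508.6, 110.0, 124.7]
tcp_rot: [3.129, -0.264, 0.003]
ft_force: [-0.9, -6.6, 6.0]
opening: 22.1
grip_force: 30.0
```

```bash
python3 -c "
from h import *
st(); snap('side','s3'); snap('top','t3')
a=cv2.imread('pics/s3.png')[205:265,200:280]; b=cv2.imread('pics/t3.png')[165:225,250:330]
cv2.imwrite('pics/s3c.png',cv2.resize(np.vstack([a]),None,fx=10,fy=10,interpolation=cv2.INTER_CUBIC))
cv2.imwrite('pics/t3c.png',cv2.resize(b,None,fx=10,fy=10,interpolation=cv2.INTER_CUBIC))"
```

```text
t 8.2 jig tcp [-79.4  37.7 124.7] yaw err deg 0.01 z [ 0.002 -0.001 -1.   ] F [ 0.2 -6.6  6. ] open 22.1 grip 30.0
```

View pics/s3c.png

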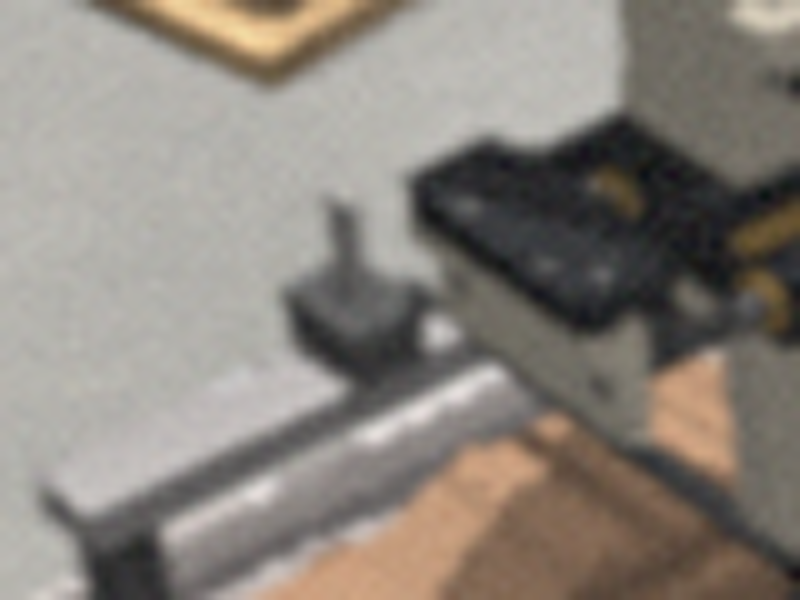

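View pics/t3c.png

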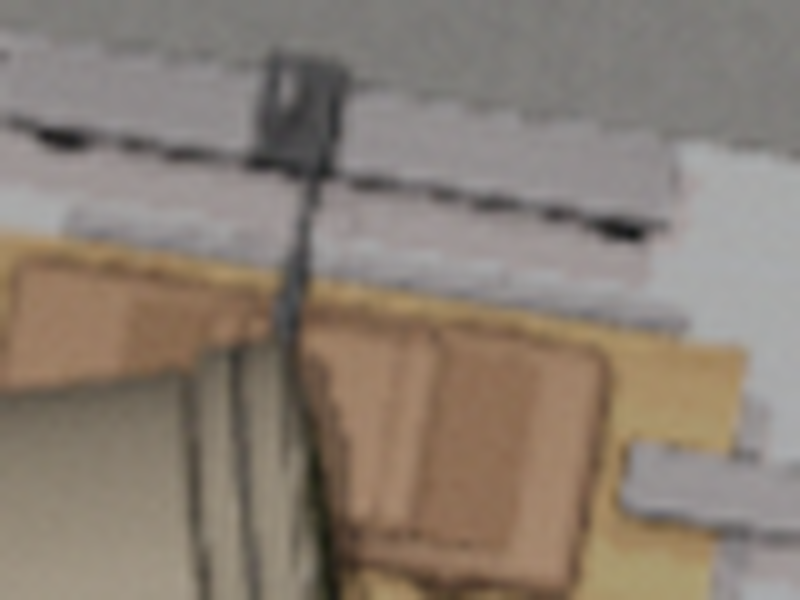

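```bash
python3 - <<'E'
from h import *
from scipy.optimize import minimize
J=Jig(np.load('jig.npy'))
for _ in range(8): pass
def box(x0,x1,y,h,z0,z1): return [J.w([x,y+s,z]) for x in(x0,x1) for s in(-h,h) for z in(z0,z1)]
def render(d,boxes,win):
    u0,v0,u1,v1=win;S=8;m=np.zeros(((v1-v0)*S,(u1-u0)*S),np.uint8)
    for b in boxes:
        q=(proj(d,b)-[u0,v0]+.5)*S-.5
        cv2.fillConvexPoly(m,cv2.convexHull((q*16).round().astype(np.int32)),255,shift=4)
    m=cv2.GaussianBlur(m.astype(float)/255,(0,0),.6*S)
    return cv2.resize(m,(u1-u0,v1-v0),interpolation=cv2.INTER_AREA)
def fit1(d,im,mk,ys,win):
    u0,v0,u1,v1=win;g=im[v0:v1,u0:u1].astype(float).mean(2);best=[]
    yy,xx=np.mgrid[v0:v1,u0:u1]
    for y in ys:
        m=render(d,mk(y),win)
        A=np.c_[m.ravel(),np.ones(m.size),xx.ravel()-u0,yy.ravel()-v0]
        c,r,_,_=np.linalg.lstsq(A,g.ravel(),rcond=None); best.append((float(r[0]) if c[0]<0 else 1e12,y,c[0]))
    b=min(best); return b[1],round(b[0]**.5,1),round(b[2],1)
fin=lambda y:[box(114,126,y,1.5,78,102)]
bar=lambda y:[box(72,105,y,2,83,87)]
S=load('side0')
for tag in('side0','s1','s2','s3'):
    d=load(tag)
    q=proj(d,[J.w([120,47,92])])[0]; q=q.round().astype(int); w=(q[0]-6,q[1]-5,q[0]+7,q[1]+5)
    print(tag,'fin',fit1(d,d['pixels'],fin,np.arange(38,57,.25),w),q)
    if tag!='s3':
        p=proj(d,[J.w([104,-30,85])])[0]; p=p.round().astype(int);w=(p[0]-8,p[1]-7,p[0]+10,p[1]+7)
        print(tag,'bar',fit1(d,d['pixels'],bar,np.arange(-42,-18,.25),w),p)
for tag in('top0','t1','t2','t3'):
    d=load(tag); y0=37.7 if tag=='t3' else -30
    p=proj(d,[J.w([84,y0,85])])[0].round().astype(int);w=(p[0]-7,p[1]-5,p[0]+8,p[1]+6)
    print(tag,'bar',fit1(d,d['pixels'],bar,np.arange(y0-12,y0+12,.25),w))
E
```

```text
side0 fin (np.float64(48.0), 194.9, np.float64(-59.8)) [235 230]
side0 bar (np.float64(-28.5), 220.2, np.float64(-78.1)) [262 223]
s1 fin (np.float64(48.0), 214.2, np.float64(-63.3)) [235 230]
s1 bar (np.float64(-28.5), 235.9, np.float64(-80.2)) [262 223]
s2 fin (np.float64(48.0), 216.7, np.float64(-63.7)) [235 230]
s2 bar (np.float64(-28.5), 239.7, np.float64(-82.6)) [262 223]
s3 fin (np.float64(49.0), 274.8, np.float64(-56.2)) [235 230]
top0 bar (np.float64(-31.75), 253.8, np.float64(-56.0))
t1 bar (np.float64(-31.75), 249.3, np.float64(-54.7))
t2 bar (np.float64(-31.75), 249.2, np.float64(-54.5))
t3 bar (np.float64(34.95), 246.3, np.float64(-77.2))
```

>>> drive_tool --steps '[[[0,-0.005,0],0,0.01],[[0,-0.004,0],0,0.01],[[0,0,0],0,0.01],[[0,0,0],0,0.01],[[0,0,0],0,0.01]]'

```text
t: 8.8
ee_pos: [510.1, 118.5, 124.7]
tcp_rot: [3.129, -0.265, 0.003]
ft_force: [-1.1, -7.8, 6.3]
opening: 21.9
grip_force: 30.0
```

```bash
cat > m.py <<'E'
from h import *
import sys
J=Jig(np.load('jig.npy'))
def box(x0,x1,y,h,z0,z1): return [J.w([x,y+s,z]) for x in(x0,x1) for s in(-h,h) for z in(z0,z1)]
def render(d,boxes,win):
    u0,v0,u1,v1=win;S=8;m=np.zeros(((v1-v0)*S,(u1-u0)*S),np.uint8)
    for b in boxes:
        q=(proj(d,b)-[u0,v0]+.5)*S-.5
        cv2.fillConvexPoly(m,cv2.convexHull((q*16).round().astype(np.int32)),255,shift=4)
    m=cv2.GaussianBlur(m.astype(float)/255,(0,0),.6*S)
    return cv2.resize(m,(u1-u0,v1-v0),interpolation=cv2.INTER_AREA)
def fit1(d,mk,ys,win):
    u0,v0,u1,v1=win;g=d['pixels'][v0:v1,u0:u1].astype(float).mean(2);best=[]
    yy,xx=np.mgrid[v0:v1,u0:u1]
    for y in ys:
        m=render(d,mk(y),win)
        A=np.c_[m.ravel(),np.ones(m.size),xx.ravel()-u0,yy.ravel()-v0]
        c,r,_,_=np.linalg.lstsq(A,g.ravel(),rcond=None); best.append((float(r[0]) if c[0]<0 else 1e12,float(y)))
    return min(best)[::-1]
E
python3 - <<'E'
from m import *
st(); snap('side','s4'); snap('top','t4')
bar=lambda y:[box(72,105,y,2,83,87)]
for tag,y0 in(('t3',37.7),('t4',46.6)):
    d=load(tag); p=proj(d,[J.w([84,y0,85])])[0].round().astype(int);w=(p[0]-7,p[1]-5,p[0]+8,p[1]+6)
    print(tag,'bar',fit1(d,bar,np.arange(y0-12,y0+12,.25),w))
for tag in('top0','t2'):
    d=load(tag); p=proj(d,[J.w([120,46.5,70])])[0].round().astype(int);w=(p[0]-9,p[1]-4,p[0]+10,p[1]+5)
    for zt in(70,76,82):
        rid=lambda y:[box(103,137,y,12,zt-18,zt),box(114,126,y,1.5,zt,zt+32)]
        print(tag,zt,fit1(d,rid,np.arange(36,57,.25),w))
a=cv2.imread('pics/s4.png')[212:252,215:275]; b=cv2.imread('pics/t4.png')[162:202,255:315]
cv2.imwrite('pics/c4.png',cv2.resize(np.hstack([a,b])[:, :],None,fx=6.6,fy=12,interpolation=cv2.INTER_CUBIC) if 0 else cv2.resize(np.vstack([a,b]),None,fx=7,fy=7,interpolation=cv2.INTER_CUBIC))
E
```

```text
t 8.8 jig tcp [-79.4  46.3 124.7] yaw err deg -0.02 z [ 0.002 -0.001 -1.   ] F [ 0.2 -7.9  6.3] open 21.9 grip 30.0
t3 bar (34.95, 60656.33175205952)
t4 bar (43.35, 67978.30425554507)
top0 70 (44.25, 26437.275739014123)
top0 76 (43.75, 26011.62130651535)
top0 82 (43.0, 25717.41315641037)
t2 70 (44.25, 25005.172086112867)
t2 76 (43.75, 24566.78659460606)
t2 82 (43.0, 24296.21756823466)
```

View pics/c4.png

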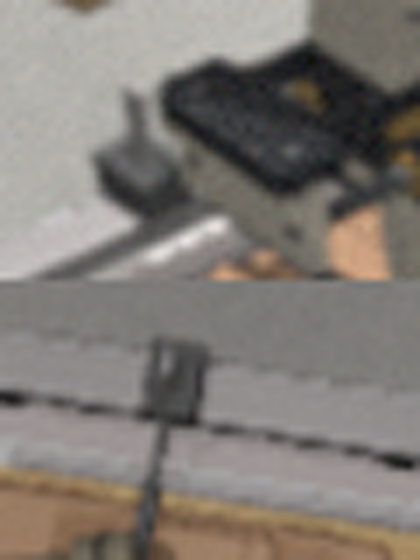

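>>> drive_tool --steps '[[[0,-0.0006,0],0,0.01],[[0,0,0],0,0.01],[[0,0,0],0,0.01],[[0,0,0],0,0.01],[[0,0,0],0,0.01],[[0,0,0],0,0.01]]'

```text
t: 9.5
ee_pos: [510.2, 119.0, 124.7]
tcp_rot: [3.129, -0.265, 0.003]
ft_force: [-1.3, -7.8, 4.9]
opening: 21.9
grip_force: 30.0
```

```bash
python3 - <<'E'
from m import *
snap('top','t5'); st()
bar=lambda y:[box(72,105,y,2,83,87)]
d=load('t5');y0=46.6;p=proj(d,[J.w([84,y0,85])])[0].round().astype(int);w=(p[0]-7,p[1]-5,p[0]+8,p[1]+6)
print(fit1(d,bar,np.arange(36,56,.25),w))
E
```

```text
t 9.55 jig tcp [-79.3  46.9 124.7] yaw err deg -0.02 z [ 0.002 -0.001 -1.   ] F [ 0.5 -8.1  5.6] open 22.5 grip 30.0
(44.0, 74700.50436274527)
```

Pointer (44.0) and rider (43.75) agree in the top view, and the rod is held steady, so I'm handing in.

```bash
python3 -c "
from workcell import env
print(env.close_job())"
```

```text
the job is handed in; nothing more can be done
None
```

The job is handed in: I pressed the clamp down to its stop, drew the rod about 77 mm until the pointer was level with the rider's fin to within about 1 mm by the camera measurements, and ended gripping and holding it there; no verdict came back.

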